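Turn the chopping board over on the steriliser and start it

ROBOT

A 7-joint arm with a two-finger parallel gripper is mounted at the origin on a cart in front of the work surface, level with it; the furniture and walls round the work are solid. World frame = base frame: x ahead of the robot, y to its left, z up, the work surface at z = 0. Lengths are in m, angles in rad, forces in N, time in s.
With the tool pointing down it reaches from about 0.4 to 0.85 m from the base axis. Payload 4.5 kg.
Tool frame: the origin (TCP) lies at the very end of the fingers, on their centre line; the grasp point (between the pads) lies 19 mm behind it (r.grip_depth is the distance from the TCP to the grasp point, in m); z points along the fingers, y is the line along which they close (so a half turn about z gives the same grasp; the last joint's range is limited). The gripper opens to 85 mm and grips with 20 to 120 N. Pads are 22 mm wide; open, the fingers measure 114 mm over their backs; the gripper's body (76 mm by 85 mm) begins 54 mm behind the grasp point. The pads swing forward as they close: fully open they stand 13 mm farther back than shut.
Start: joints at [1.195, 0.689, -0.195, 1.565, 0.157, 0.902, -0.215], TCP at [0.249, -0.573, 0.231] pointing down, gripper open.
Joint ranges: [-3.01, 3.01], [-0.46, 2.08], [-1.47, 1.51], [0.13, 2.56], [-1, 4.14], [0.04, 2.09], [-2.66, 2.66]. Speed limits (rad/s): [2.57, 2.57, 3.14, 3.14, 3.14, 3.14, 3.14].

INTERFACE

Orientations are given as a unit quaternion [x, y, z, w].
In Python, from cell import r gives the robot as it stands.
- The arm moves only by the tool jog_arm, never from a script. Its argument "increments" is a list of rows, each a list of 3 entries, a list of its own where there are three numbers: the shift along the tool's x, y, z in mm, then the turn about the tool's z in rad, then the closure, from 0 (fully open) to 1 (shut). A call has 1 to 10 rows; each row is the pose to reach, as a shift and turn from the pose commanded when the call began, along the tool's axes at that moment; what a row does not reach only later rows make up. A row lasts 1/12 s, in which the tool goes at most 41.7 mm and 7.16 degrees, less where a joint would pass 70% of its speed; a pose out of reach is approached as far as the arm can. A call with a gripper value outside its range is refused whole. The fingers move at their own pace and stop on an object; "grip_force" is the grip in N (left out, the last holds). Time passes only in rows, so rows that repeat a pose let the fingers close. It gives the time, the measured TCP pose, the force, the opening and the grip force at its end, in the units of the state.
- r.get_obs(): the state, without advancing time (a new reading comes with each control period).
- r.grab_frame(name): name is "side" or "top"; returns a dict with "img" (420x560x3 uint8, blue, green, red), "camera_matrix" (3x3 intrinsics, pixels), "D" ([k1, k2, p1, p2, k3] as OpenCV has them; the pictures are not rectified), "world_to_cam" (4x4, takes a point from world to camera coordinates). Camera axes: x right, y up, looking along -z (the intrinsics and any distortion apply to the point x, -y, -z); pixel columns grow to the right and rows downward; lengths in m; the calibration is good to about 2 mm. A picture is of the moment at which its call begins. There is no depth.
- r.finish_job(): hands the job in; it is judged then, once.
The state is a dict: "t": time; "joints": joint angles; "qvel": joint speeds; "tau": joint torques, N m; "position": TCP position; "ee_rot": TCP orientation; "wrist_force": force on the tool from outside, world axes, zero at the start; "torque": the same for the moment, N m; "opening": opening from 0.0 (shut) to 1.0 (fully open); "finger_force": force on a finger pad.
Only numpy, scipy, OpenCV 4.12 (cv2) and the standard library are available. Lean on these libraries where they do the work, as an engineer would, in place of code of your own. Each camera call takes 0.05 s, during which the arm holds its last target. There are 200 camera calls.

TASK

The board steriliser treats the face that lies down on its lamp bed. First take the pepper mill off the bed and stand it upright on the round cork mat. Then turn the chopping board over from the sloping drip rack onto the bed, so that it lies flat with its green face up and its white face down, and slide it fully home against the control pod; only then push the red start button fully down and let it spring back, with the other things on the counter left where they are.

Things in the scene. Friction and masses are not known exactly. Their poses are not given: they have to be found in the camera images.
- station: White and grey board steriliser fixed to the counter, 226 mm (x) by 362 mm (y). Origin on the counter under the middle of the step between rack and bed; x points away from the robot, y to the robot's left. Along y: drip rack 0 to +150, raised lamp bed 0 to -167, control pod -167 to -211 mm (grey bar, top at z = 40 mm; its face toward the bed is the board's end stop).
- rack_step (a point): Middle of the top edge of the upright step (20 mm high) between rack and bed: station frame (0, 0, 25) mm, axes as the station's. The rack plate beside it (y > 0) has its top at z = 5 mm; a steel rail, 8 mm thick, runs along x at y = 100 mm, top at z = 39 mm, on two posts at x = +-85 mm.
- bed_centre (a point): Point on the bed's flat top where the middle of the board's lower face lies when the board is home against the pod: station frame (0, -97, 25) mm, axes as the station's. The bed is white with a dark lamp window, 167 mm along y; its side guides stand inside x = +-104 mm and reach z = 34 mm.
- board: Loose chopping board, 180 (x, along the step) x 140 (y) x 15 mm, 0.25 to 0.5 kg. Origin at its middle; z points out of its white face, the other is green. Starts white up on the rack, sloping 20 degrees: low long edge on the plate at the step, high long edge (+y, underside 53 mm up) overhangs the rail by 35 mm. Lifted there it pivots at the step; tipped onto the bed it lies short of the pod.
- mill: Wooden pepper mill, 58 mm diameter, 160 mm high, 0.2 kg, loose. Body up to 115 mm above its foot, round head 50 mm diameter above (does not turn), small knob on top. Origin at the centre of its foot, z up. It starts upright on the lamp bed.
- mat: Round cork mat, 110 mm diameter, 8 mm thick, fixed to the counter. Origin at the centre of its underside.
- start (a joint): Red push button on the pod, joint value: 0 released to 0.007 m fully down; about 5 N.
- start_top (a point): Centre of the red button's top (32 mm diameter); it is pressed straight down.
- chilli_dish: Small glazed dish with red chillies, 93 mm diameter, 21 mm high; a bystander. Origin at the centre of its underside. Its place may be swapped with the mat's.
- salt: Glass jar with white lid, 60 mm diameter, 100 mm high; a bystander behind the steriliser. Origin at the centre of its underside.
- mug_blue: Blue-grey mug, 84 mm diameter, 94 mm high; a bystander behind the steriliser. Origin at its underside.
- lemon: Lemon, 78 mm long, 56 mm high; a bystander behind the steriliser. Origin at its underside.
Mind the look-alikes: they are no part of the job. Of the things that look like the mill, the smaller one is meant.

How it is judged:
By the outcome, as a careful person would: the job done as asked, in the order asked, and still so for the second after the job is handed in, with the robot touching nothing.
It also fails if it takes over 69 s, if anything falls off the work surface, if the arm or the gripper's body presses on something with over 40 N, if the wrist force passes 120 N, or if a joint passes its speed limit or range.

## Working session

There is one attempt and no reset: what is moved stays moved. The work goes in short steps, Python scripts to look and compute and a tool call to move; the robot and the scene stay as the last step left them, time stands still between calls to the robot, and variables do not carry over. Pictures are saved under pics/ and viewed, at most 10 in all, crops included, and the job is handed in when it is done.

Besides the shell and the picture viewer there is one more tool, called after "Emit:" as name(argument=value, ...), one argument or row to a line, values as JSON. jog_arm: Moves the arm, as the interface text tells. Its arguments: {"type":"object","properties":{"increments":{"type":"array"},"grip_force":{"type":"number"}},"required":["increments"]}

```bash
ls; mkdir -p pics; cat > h.py <<'E'
import numpy as np, cv2
from cell import r
def grab(n):
    f=r.grab_frame(n); return f
def ray(f,uv):
    K=np.array(f["camera_matrix"]);D=np.array(f["D"]);T=np.array(f["world_to_cam"])
    p=cv2.undistortPoints(np.array([[uv]],float),K,D)[0,0]
    d=np.array([p[0],-p[1],-1.0]); R=T[:3,:3]; o=-R.T@T[:3,3]
    return o,R.T@d
def onz(f,uv,z):
    o,d=ray(f,uv); return o+d*(z-o[2])/d[2]
def proj(f,P):
    K=np.array(f["camera_matrix"]);D=np.array(f["D"]);T=np.array(f["world_to_cam"])
    c=T[:3,:3]@np.array(P,float)+T[:3,3]; c=np.array([[c[0],-c[1],-c[2]]])
    return cv2.projectPoints(c,np.zeros(3),np.zeros(3),K,D)[0][0,0]
E
python3 - <<'E'
from h import *
import pickle
d={}
for n in("top","side"):
    f=grab(n); cv2.imwrite(f"pics/{n}0.png",f["img"]); d[n]=f
    T=np.array(f["world_to_cam"]); print(n,-T[:3,:3].T@T[:3,3], f["D"])
pickle.dump(d,open("f0.pkl","wb"))
print(r.get_obs())
E
```

```text
pics
top [ 0.41199631 -0.00494829  1.37171983] [-0.1332008  0.         0.         0.         0.       ]
side [ 1.29499216 -0.55537676  1.01658646] [-0.04869424  0.          0.          0.          0.        ]
{'t': 0.1, 'joints': array([ 1.19479083,  0.68991582, -0.19451464,  1.56625663,  0.15731102,
        0.90249182, -0.21510844]), 'qvel': array([-0.00105873, -0.00151343, -0.00085964, -0.00198251, -0.00136552,
       -0.00041949,  0.00104495]), 'tau': array([-3.16535479e-03, -5.40596437e+01, -1.27115663e+00, -1.58983880e+01,
        9.43991065e-03,  4.45420446e-03, -3.01971973e-06]), 'position': array([ 0.24873802, -0.57272819,  0.23054988]), 'ee_rot': array([ 9.79073050e-01,  2.03507388e-01, -2.35322514e-04, -8.06274265e-04]), 'wrist_force': array([-0.47108481,  0.51854828, -0.26916424]), 'torque': array([0.04909139, 0.01010706, 0.0199862 ]), 'finger_force': 0.0, 'opening': 1.0012883910049415}
```

View pics/top0.png

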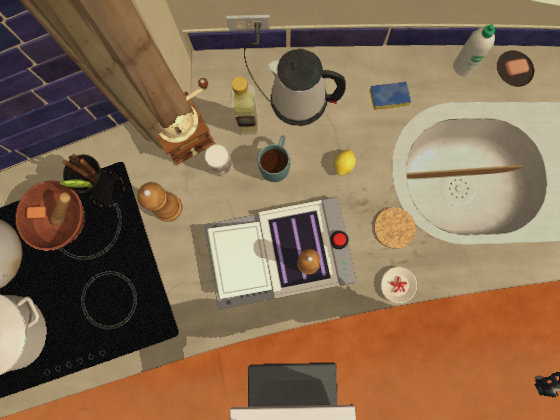

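View pics/side0.png

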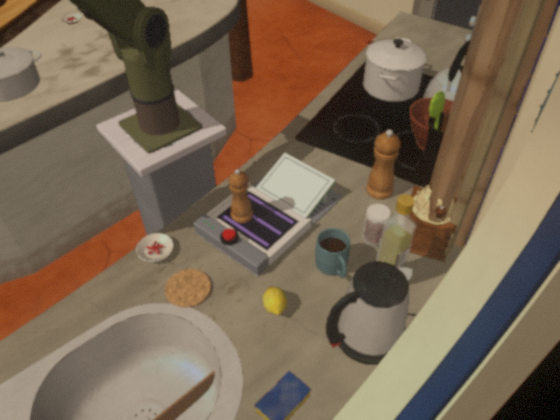

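The top view shows the station at about (210–350, 200–305), the mat at (395,228) and the dish at (398,286). Two things look like the mill: the one on the bed at top (308,262) / side (240,197), and a larger one beside the hob at top (158,200) / side (383,165). The one on the bed fits, since it's smaller and stands on the lamp bed. I'll confirm this in a crop and measure.

```bash
python3 - <<'E'
from h import *
import pickle
d=pickle.load(open("f0.pkl","rb")); t=d["top"]; s=d["side"]
def blob(f,lo,hi,box):
    hsv=cv2.cvtColor(f["img"],cv2.COLOR_BGR2HSV); m=cv2.inRange(hsv,lo,hi)
    if lo[0]==0 and hi[0]<9: m|=cv2.inRange(hsv,(172,lo[1],lo[2]),(180,255,255))
    k=np.zeros_like(m); x0,y0,x1,y1=box; k[y0:y1,x0:x1]=m[y0:y1,x0:x1]
    c=max(cv2.findContours(k,0,2)[0],key=cv2.contourArea); return c
for n,f,box in(("top",t,(325,220,355,260)),("side",s,(215,222,245,246))):
    c=blob(f,(0,150,90),(6,255,255),box); (u,v),rr=cv2.minEnclosingCircle(c)
    print(n,"button",u,v,rr,cv2.boundingRect(c),[onz(f,(u,v),z).round(4) for z in(.045,.05)])
for n,f,box in(("top",t,(370,203,420,253)),("side",s,(160,262,215,312))):
    c=blob(f,(8,90,60),(25,255,255),box); e=cv2.fitEllipse(cv2.convexHull(c)); print(n,"mat",e,onz(f,e[0],.008).round(4))
c=blob(t,(5,120,30),(18,255,255),(293,243,325,280)); print("mill top",cv2.minEnclosingCircle(c),cv2.boundingRect(c),onz(t,cv2.minEnclosingCircle(c)[0],.135))
c=blob(s,(5,100,20),(18,255,255),(222,165,256,228)); print("mill side",cv2.boundingRect(c))
crop=t["img"][175:315,130:425]; cv2.imwrite("pics/c1.png",cv2.resize(crop,None,fx=2.7,fy=2.7,interpolation=cv2.INTER_CUBIC))
crop=s["img"][140:280,130:345]; cv2.imwrite("pics/c2.png",cv2.resize(crop,None,fx=3.7,fy=3.7,interpolation=cv2.INTER_CUBIC))
E
```

```text
top button 339.44622802734375 238.89784240722656 6.615087032318115 (333, 233, 14, 13) [array([ 0.5727, -0.1324,  0.045 ]), array([ 0.5721, -0.1319,  0.05  ])]
side button 228.5 234.0 6.800835609436035 (222, 229, 14, 12) [array([ 0.562 , -0.1241,  0.045 ]), array([ 0.5658, -0.1263,  0.05  ])]
top mat ((392.5545959472656, 227.77598571777344), (45.042457580566406, 45.95119094848633), 125.25736236572266) [ 0.6031 -0.2774  0.008 ]
side mat ((187.53887939453125, 287.44891357421875), (38.864418029785156, 48.88495635986328), 78.10482788085938) [ 0.6075 -0.2825  0.008 ]
mill top ((308.3993835449219, 260.9817199707031), 12.54617977142334) (297, 249, 23, 25) [ 0.51120346 -0.04848776  0.135     ]
mill side (222, 165, 31, 59)
```

View pics/c1.png

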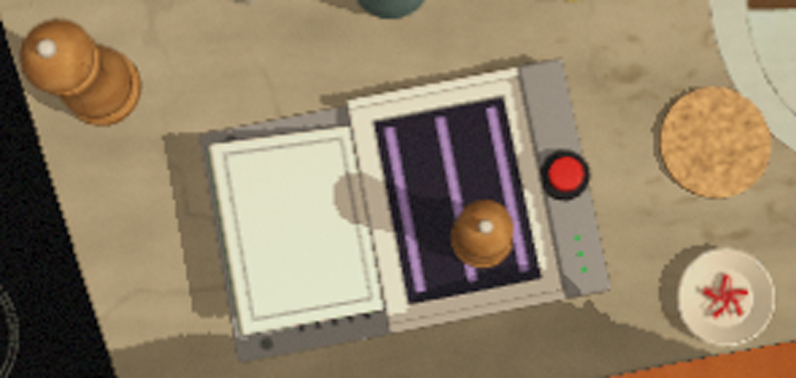

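View pics/c2.png

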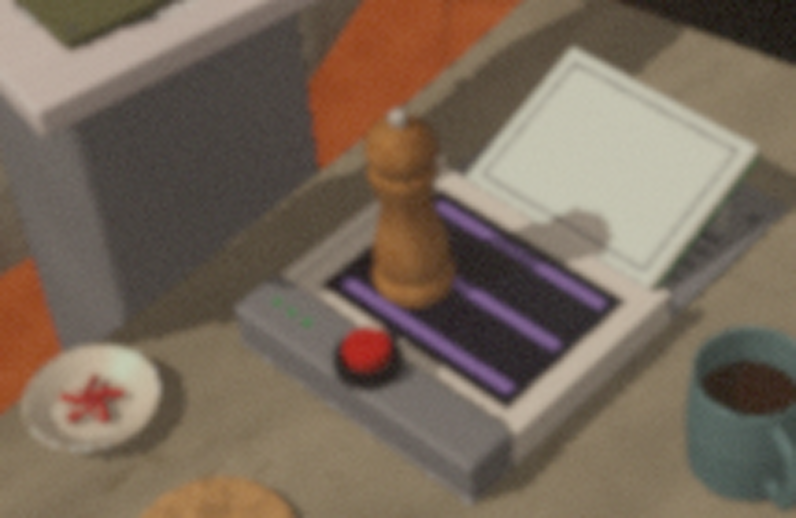

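The crop confirms that the mill on the bed, at top (308,262), is the smaller one; the one by the hob at (155,195) is clearly bigger. The pod's top corners in the top crop are (522,68), (563,60), (608,290) and (567,298). In the side crop they are (275,283), (238,308), (512,432) and (472,462).

```bash
python3 - <<'E'
from h import *
import pickle
from scipy.optimize import least_squares
d=pickle.load(open("f0.pkl","rb")); t=d["top"]; s=d["side"]
T=lambda p:((p[0]+.5)/2.7-.5+130,(p[1]+.5)/2.7-.5+175)
S=lambda p:((p[0]+.5)/3.7-.5+130,(p[1]+.5)/3.7-.5+140)
P=[(.113,-.167,.04),(.113,-.211,.04),(-.113,-.211,.04),(-.113,-.167,.04)]
tp=[(522,68),(563,60),(608,290),(567,298)]
sp={3:(275,283),2:(238,308),0:(512,432),1:(472,462)}
# board corners (top white face): low edge bottom at (y~.0,z=5)
a=np.deg2rad(20); ca,sa=np.cos(a),np.sin(a)
# top at y: low bottom edge y=y0=15*sin -> top edge touches step at y=0? bottom yb=.005
yb=.0055; zb=.005
low=(yb-.015*sa,zb+.015*ca); high=(low[0]+.14*ca,low[1]+.14*sa)
B=[(.09,*high),(.09,*low),(-.09,*low),(-.09,*high)]
bt=[(208,143),(348,128),(384,312),(243,335)]
def w(q,p): c,s_=np.cos(q[2]),np.sin(q[2]); return (q[0]+c*p[0]-s_*p[1],q[1]+s_*p[0]+c*p[1],p[2])
obs=[(t,T(tp[i]),P[i]) for i in range(4)]+[(s,S(sp[i]),P[i]) for i in sp]
def res(q,o=obs): return np.concatenate([proj(f,w(q,p))-uv for f,uv,p in o])
q=least_squares(res,[.57,.05,0.2]).x; print("station",q,res(q).reshape(-1,2).round(1).tolist())
qt=least_squares(lambda q:res(q,obs[:4]),q).x;qs=least_squares(lambda q:res(q,obs[4:]),q).x;print(qt,qs)
print("board resid top",[(proj(t,w(q,p))-T(u)).round(1).tolist() for p,u in zip(B,bt)])
print([onz(t,T(u),p[2]).round(4).tolist() for p,u in zip(B,bt)],[np.round(w(q,p),4).tolist() for p in B])
for n,p in(("bedc",(0,-.097,.025)),("step",(0,0,.025))): print(n,w(q,p))
# button via two rays; mat; mill knob
def tri(u,v):
    o1,d1=ray(t,u);o2,d2=ray(s,v);A=np.array([d1,-d2]).T;k=np.linalg.lstsq(A,o2-o1,rcond=None)[0];a,b=o1+k[0]*d1,o2+k[1]*d2;return ((a+b)/2).round(4),np.linalg.norm(a-b).round(4)
print("button",tri(T((566,173)),S((367,350))))
print("knob",tri(T((484,227)),S((397,116))))
print("mat",onz(t,T((714,142)),.008),onz(s,(187.5,287),.008))
print("dish",tri(T((726,297)),S((92,395))))
E
```

```text
station [0.53935772 0.05611767 0.16853664] [[-1.9, -1.0], [-0.5, -1.2], [1.2, -0.4], [-0.6, 0.0], [0.1, -3.4], [-2.2, -0.7], [0.3, -0.5], [-1.0, 2.5]]
[0.54034512 0.05545817 0.15457723] [0.53843485 0.05618031 0.18498197]
board resid top [[0.8, 0.1], [1.1, -1.1], [0.6, -1.2], [-0.1, -0.3]]
[[0.6064, 0.2032, 0.067], [0.6251, 0.0746, 0.0191], [0.4476, 0.0429, 0.0191], [0.4278, 0.1708, 0.067]] [[0.606, 0.2013, 0.067], [0.628, 0.0716, 0.0191], [0.4506, 0.0414, 0.0191], [0.4285, 0.1711, 0.067]]
bedc (np.float64(0.5556284916833231), np.float64(-0.03950796468971734), 0.025)
step (np.float64(0.5393577207358472), np.float64(0.05611767001549533), 0.025)
button (array([ 0.572 , -0.1302,  0.0574]), np.float64(0.0017))
knob (array([ 0.5125, -0.0484,  0.1805]), np.float64(0.0004))
mat [ 0.60433079 -0.28164154  0.008     ] [ 0.60632571 -0.2818606   0.008     ]
dish (array([ 0.4538, -0.2819,  0.0199]), np.float64(0.0019))
```

Emit:
jog_arm(
  increments=[
    [[40, -33, -2], 0.1, 0],
    [[80, -66, -4], 0.2, 0],
    [[120, -100, -6], 0.238, 0],
    [[160, -133, -8], 0.238, 0],
    [[200, -166, -10], 0.238, 0],
    [[240, -200, -12], 0.238, 0],
    [[280, -233, -14], 0.238, 0],
    [[315, -262, -15], 0.238, 0],
    [[315, -262, -15], 0.238, 0],
    [[315, -262, -15], 0.238, 0],
  ],
  grip_force=40,
)

```text
t: 0.93
position: [0.4345, -0.2042, 0.2463]
ee_rot: [0.996, 0.087, 0.0, -0.0]
wrist_force: [0.3, 0.0, -0.5]
opening: 0.999
finger_force: 0.0
```

```bash
cat >> h.py <<'E'
ST=np.array([.5390,.0565]); SY=.172
def s2w(p): c,s=np.cos(SY),np.sin(SY); return np.array([ST[0]+c*p[0]-s*p[1],ST[1]+s*p[0]+c*p[1],p[2]])
def w2s(P): c,s=np.cos(SY),np.sin(SY); d=np.array(P[:2])-ST; return np.array([c*d[0]+s*d[1],-s*d[0]+c*d[1],P[2]])
def info(*targets,yaw=SY):
    from scipy.spatial.transform import Rotation as R
    o=r.get_obs(); M=R.from_quat(o["ee_rot"]).as_matrix(); p=o["position"]
    y=np.arctan2(M[1,0],M[0,0]); print("t",round(o["t"],2),"pos",p.round(4),"st",(w2s(p)*1e3).round(1),"yaw",round(y,4),"F",o["wrist_force"].round(1),"op",round(o["opening"],3),"ff",round(o["finger_force"],1))
    for T in targets: print("  ->",np.round(T,4),"shift mm",(M.T@(np.array(T)-p)*1e3).round(1),"turn",round(y-yaw,3))
E
python3 - <<'E'
from h import *
info((.5125,-.0484,.25),(.5125,-.0484,.138)); print(r.get_obs()["joints"].round(2))
E
```

```text
t 0.93 pos [ 0.4345 -0.2042  0.2463] st [-147.6 -239.   246.3] yaw 0.174 F [ 0.3  0.  -0.5] op 0.999 ff 0.0
  -> [ 0.5125 -0.0484  0.25  ] shift mm [ 103.8 -140.    -3.6] turn 0.002
  -> [ 0.5125 -0.0484  0.138 ] shift mm [ 103.8 -139.9  108.4] turn 0.002
[ 0.41  0.48 -0.1   1.97  0.07  0.69 -1.13]
```

Emit:
jog_arm(
  increments=[
    [[30, -40, -3], 0, 0],
    [[58, -78, -3], 0, 0],
    [[82, -110, -3], 0, 0],
    [[104, -140, -3], 0, 0],
    [[104, -140, -3], 0, 0],
    [[104, -140, 30], 0, 0],
    [[104, -140, 60], 0, 0],
    [[104, -140, 90], 0, 0],
    [[104, -140, 108], 0, 0],
    [[104, -140, 108], 0, 0],
  ],
)

```text
t: 1.77
position: [0.5092, -0.0516, 0.1348]
ee_rot: [0.996, 0.086, -0.004, -0.0]
wrist_force: [0.3, 0.2, 0.2]
opening: 0.999
finger_force: 0.0
```

Emit:
jog_arm(
  increments=[
    [[0, 0, 0], 0, 0.3],
    [[0, 0, 0], 0, 0.5],
    [[0, 0, 0], 0, 0.6],
    [[0, 0, 0], 0, 0.7],
    [[0, 0, 0], 0, 0.7],
    [[0, 0, 0], 0, 0.7],
    [[0, 0, 0], 0, 0.7],
  ],
)

```text
t: 2.35
position: [0.5133, -0.0517, 0.1402]
ee_rot: [0.996, 0.086, 0.002, 0.0]
wrist_force: [-0.4, 1.2, 5.1]
opening: 0.551
finger_force: 40.4
```

```bash
python3 - <<'E'
from h import *
info((.605,-.2815,.22),(.605,-.2815,.121))
f=grab("side"); cv2.imwrite("pics/s1.png",cv2.resize(f["img"][130:270,150:300],None,fx=3,fy=3))
E
```

```text
t 2.35 pos [ 0.5133 -0.0517  0.1402] st [ -43.8 -102.2  140.2] yaw 0.1718 F [-0.4  1.2  5.1] op 0.551 ff 40.4
  -> [ 0.605  -0.2815  0.22  ] shift mm [ 51.3 242.2 -79.5] turn -0.0
  -> [ 0.605  -0.2815  0.121 ] shift mm [ 51.  242.1  19.5] turn -0.0
```

View pics/s1.png

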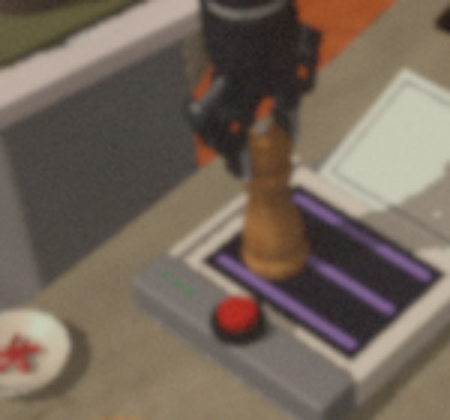

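The gripper holds the mill by its head and the mill is upright: opening 47 mm, mill foot at crop (275,265). Next I lift it and carry it over the pod to the mat.

Emit:
jog_arm(
  increments=[
    [[0, 0, -15], 0, 0.7],
    [[0, 0, -40], 0, 0.7],
    [[0, 0, -65], 0, 0.7],
    [[0, 0, -80], 0, 0.7],
    [[5, 22, -80], 0, 0.7],
    [[10, 50, -80], 0, 0.7],
    [[17, 80, -80], 0, 0.7],
    [[23, 110, -80], 0, 0.7],
    [[30, 140, -80], 0, 0.7],
    [[36, 170, -80], 0, 0.7],
  ],
  grip_force=60,
)

```text
t: 3.23
position: [0.577, -0.2146, 0.2193]
ee_rot: [0.996, 0.086, 0.001, 0.0]
wrist_force: [-0.1, -0.3, -2.1]
opening: 0.543
finger_force: 61.9
```

Emit:
jog_arm(
  increments=[
    [[6, 28, 0], 0, 0.7],
    [[11, 52, 0], 0, 0.7],
    [[15, 68, 0], 0, 0.7],
    [[15, 72, 0], 0, 0.7],
    [[15, 72, 0], 0, 0.7],
    [[15, 72, 0], 0, 0.7],
    [[15, 72, 0], 0, 0.7],
  ],
)

```text
t: 3.82
position: [0.6035, -0.2793, 0.2186]
ee_rot: [0.996, 0.087, -0.0, -0.001]
wrist_force: [-0.7, 0.6, -1.6]
opening: 0.542
finger_force: 62.0
```

```bash
python3 - <<'E'
from h import *
info((.605,-.2815,.126),(.605,-.2815,.123))
E
```

```text
t 3.82 pos [ 0.6035 -0.2793  0.2186] st [   6.1 -341.8  218.6] yaw 0.1739 F [-0.7  0.6 -1.6] op 0.542 ff 62.0
  -> [ 0.605  -0.2815  0.126 ] shift mm [ 1.1  2.6 92.5] turn 0.002
  -> [ 0.605  -0.2815  0.123 ] shift mm [ 1.1  2.6 95.5] turn 0.002
```

Emit:
jog_arm(
  increments=[
    [[1, 2, 25], 0, 0.7],
    [[1, 2, 50], 0, 0.7],
    [[1, 2, 70], 0, 0.7],
    [[1, 2, 82], 0, 0.7],
    [[1, 2, 88], 0, 0.7],
    [[1, 2, 91], 0, 0.7],
    [[1, 2, 93], 0, 0.7],
    [[1, 2, 95], 0, 0.7],
    [[1, 2, 96], 0, 0.7],
    [[1, 2, 96], 0, 0.7],
  ],
  grip_force=40,
)

```text
t: 4.65
position: [0.6059, -0.2834, 0.1236]
ee_rot: [0.996, 0.086, 0.001, 0.0]
wrist_force: [-0.1, 1.2, 1.9]
opening: 0.543
finger_force: 62.2
```

```bash
python3 - <<'E'
from h import *
info()
f=grab("side"); cv2.imwrite("pics/s2.png",cv2.resize(f["img"][180:330,120:270],None,fx=3,fy=3))
E
```

```text
t 4.65 pos [ 0.6059 -0.2834  0.1236] st [   7.7 -346.4  123.6] yaw 0.1718 F [-0.1  1.2  1.9] op 0.543 ff 62.2
```

View pics/s2.png

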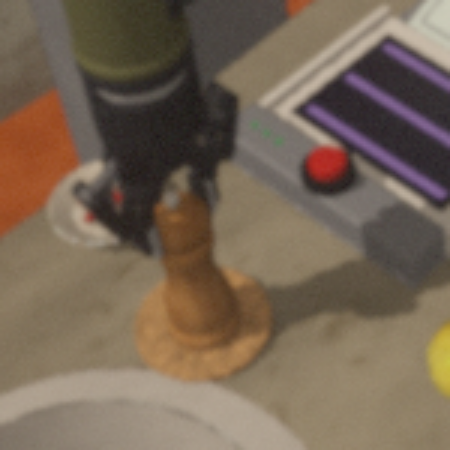

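The mill stands centred on the mat, with its foot at crop (205,325), and the force has changed sign to contact. I release it and rise straight up.

Emit:
jog_arm(
  increments=[
    [[0, 0, 0], 0, 0.35],
    [[0, 0, 0], 0, 0.2],
    [[0, 0, 0], 0, 0],
    [[0, 0, 0], 0, 0],
    [[0, 0, 0], 0, 0],
    [[0, 0, -20], 0, 0],
    [[0, 0, -50], 0, 0],
    [[0, 0, -85], 0, 0],
    [[0, 0, -120], 0, 0],
    [[0, 0, -120], 0, 0],
  ],
  grip_force=20,
)

```text
t: 5.53
position: [0.6093, -0.2851, 0.2503]
ee_rot: [0.996, 0.085, 0.006, 0.003]
wrist_force: [0.8, -0.1, 0.9]
opening: 1.002
finger_force: 0.0
```

```bash
python3 - <<'E'
from h import *
info(s2w((0,.095,.24)),s2w((0,.09,.04)))
E
```

```text
t 5.53 pos [ 0.6093 -0.2851  0.2503] st [  10.8 -348.6  250.3] yaw 0.1712 F [ 0.8 -0.1  0.9] op 1.002 ff 0.0
  -> [0.5227 0.1501 0.24  ] shift mm [ -11.3 -443.6    6.8] turn -0.001
  -> [0.5236 0.1452 0.04  ] shift mm [ -13.7 -440.1  206.8] turn -0.001
```

Emit:
jog_arm(
  increments=[
    [[-2, -40, 0], 0, 0],
    [[-3, -80, 0], 0, 0],
    [[-4, -120, 0], 0, 0],
    [[-5, -160, 0], 0, 0],
    [[-6, -200, 0], 0, 0],
    [[-7, -240, 0], 0, 0],
    [[-8, -280, 0], 0, 0],
    [[-9, -320, 0], 0, 0],
    [[-10, -360, 0], 0, 0],
    [[-11, -395, 0], 0, 0],
  ],
)

```text
t: 6.37
position: [0.5259, 0.107, 0.2424]
ee_rot: [0.996, 0.087, 0.0, -0.0]
wrist_force: [0.2, 0.2, 0.2]
opening: 1.004
finger_force: 0.0
```

Emit:
jog_arm(
  increments=[
    [[0, -35, 0], 0, 0],
    [[0, -58, 10], 0, 0],
    [[0, -59, 45], 0, 0],
    [[0, -59, 85], 0, 0],
    [[0, -59, 120], 0, 0],
    [[0, -59, 150], 0, 0],
    [[0, -59, 170], 0, 0],
    [[0, -59, 180], 0, 0],
    [[0, -59, 180], 0, 0],
    [[0, -59, 180], 0, 0],
  ],
)

```text
t: 7.2
position: [0.517, 0.1623, 0.0626]
ee_rot: [0.996, 0.086, 0.0, -0.0]
wrist_force: [-0.2, 0.0, -0.1]
opening: 0.996
finger_force: 0.0
```

```bash
python3 - <<'E'
from h import *
info(s2w((0,.106,.04)),s2w((0,.106,.036)))
E
```

```text
t 7.2 pos [0.517  0.1623 0.0626] st [ -3.6 108.   62.6] yaw 0.1718 F [-0.2  0.  -0.1] op 0.996 ff 0.0
  -> [0.5209 0.1609 0.04  ] shift mm [ 3.6  2.  22.6] turn -0.0
  -> [0.5209 0.1609 0.036 ] shift mm [ 3.6  2.  26.6] turn -0.0
```

Emit:
jog_arm(
  increments=[
    [[3, 1, 10], 0, 0],
    [[3, 1, 18], 0, 0],
    [[3, 1, 23], 0, 0],
    [[3, 1, 26], 0, 0],
    [[3, 1, 28], 0, 0],
    [[3, 1, 28], 0, 0],
  ],
)

```text
t: 7.7
position: [0.5195, 0.1617, 0.034]
ee_rot: [0.996, 0.086, -0.0, 0.0]
wrist_force: [0.0, 0.2, 0.6]
opening: 1.002
finger_force: 0.0
```

```bash
python3 - <<'E'
from h import *
info()
f=grab("side"); cv2.imwrite("pics/s3.png",cv2.resize(f["img"][110:250,210:370],None,fx=4,fy=4,interpolation=cv2.INTER_CUBIC))
E
```

```text
t 7.7 pos [0.5195 0.1617 0.034 ] st [ -1.2 107.   34. ] yaw 0.1719 F [0.  0.2 0.6] op 1.002 ff 0.0
```

View pics/s3.png

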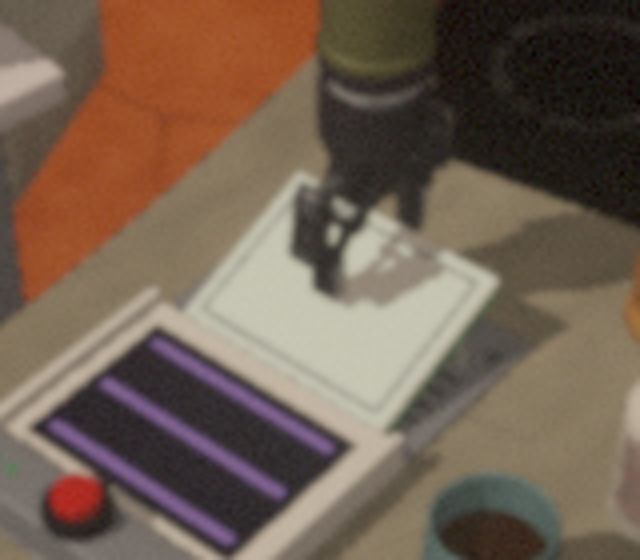

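The −y finger hovers above the white face at crop (328,290) and the +y finger is past the high edge at (412,225). Next I close the gap in −y until contact.

Emit:
jog_arm(
  increments=[
    [[0, 6, 0], 0, 0],
    [[0, 9, 2], 0, 0],
    [[0, 10, 4], 0, 0],
    [[0, 12, 4], 0, 0],
    [[0, 13, 4], 0, 0],
    [[0, 14, 4], 0, 0],
    [[0, 14, 4], 0, 0],
  ],
)

```text
t: 8.33
position: [0.522, 0.1489, 0.0302]
ee_rot: [0.996, 0.086, -0.0, -0.001]
wrist_force: [-1.1, 2.7, -2.1]
opening: 1.0
finger_force: 1.3
```

```bash
python3 - <<'E'
from h import *
info()
E
```

```text
t 8.33 pos [0.522  0.1489 0.0302] st [-1.  93.9 30.2] yaw 0.1727 F [-1.1  2.7 -2.1] op 1.0 ff 1.3
```

Contact at y = 136 mm matches the board's edge. Now I follow the lifting arc with a slight inward bias.

Emit:
jog_arm(
  increments=[
    [[0, 2, -2], 0, 0],
    [[0, 3, -5], 0, 0],
    [[0, 5, -8], 0, 0],
    [[0, 6, -11], 0, 0],
    [[0, 7, -14], 0, 0],
    [[0, 9, -18], 0, 0],
    [[0, 11, -22], 0, 0],
    [[0, 13, -27], 0, 0],
    [[0, 16, -32], 0, 0],
    [[0, 16, -32], 0, 0],
  ],
)

```text
t: 9.17
position: [0.5247, 0.1349, 0.0635]
ee_rot: [0.996, 0.087, 0.001, -0.002]
wrist_force: [-2.1, 6.9, 2.1]
opening: 1.0
finger_force: 3.4
```

```bash
python3 - <<'E'
from h import *
info()
f=grab("side"); cv2.imwrite("pics/s4.png",cv2.resize(f["img"][110:250,210:370],None,fx=4,fy=4,interpolation=cv2.INTER_CUBIC))
E
```

```text
t 9.17 pos [0.5247 0.1349 0.0635] st [-0.6 79.7 63.5] yaw 0.1742 F [-2.1  6.9  2.1] op 1.0 ff 3.4
```

View pics/s4.png

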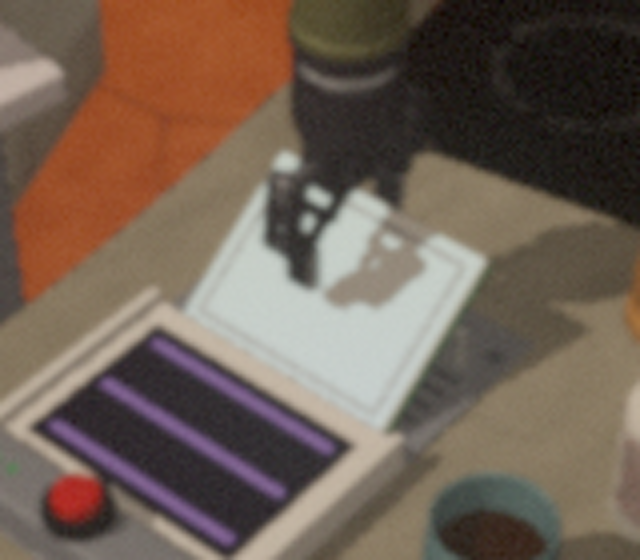

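The board is pivoting on the step, now at about 35°, with its high edge at crop (480,265) and the finger still on it. I continue the arc.

Emit:
jog_arm(
  increments=[
    [[0, 3, -4], 0, 0],
    [[0, 6, -8], 0, 0],
    [[0, 10, -12], 0, 0],
    [[0, 14, -17], 0, 0],
    [[0, 18, -21], 0, 0],
    [[0, 23, -25], 0, 0],
    [[0, 29, -29], 0, 0],
    [[0, 35, -33], 0, 0],
    [[0, 41, -36], 0, 0],
    [[0, 45, -38], 0, 0],
  ],
)

```text
t: 10.05
position: [0.5329, 0.0867, 0.1009]
ee_rot: [0.996, 0.085, 0.0, 0.0]
wrist_force: [-1.0, 1.9, 0.7]
opening: 1.001
finger_force: 0.9
```

```bash
python3 - <<'E'
from h import *
info()
f=grab("side"); cv2.imwrite("pics/s5.png",cv2.resize(f["img"][110:250,210:370],None,fx=4,fy=4,interpolation=cv2.INTER_CUBIC))
E
```

```text
t 10.05 pos [0.5329 0.0867 0.1009] st [ -0.8  30.7 100.9] yaw 0.1709 F [-1.   1.9  0.7] op 1.001 ff 0.9
```

Emit:
jog_arm(
  increments=[
    [[0, 1, -1], 0, 0.05],
    [[0, 3, -2], 0, 0.1],
    [[0, 4, -3], 0, 0.15],
    [[0, 6, -4], 0, 0.2],
    [[0, 7, -5], 0, 0.25],
    [[0, 8, -6], 0, 0.3],
    [[0, 9, -7], 0, 0.35],
    [[0, 11, -8], 0, 0.4],
    [[0, 12, -9], 0, 0.45],
    [[0, 13, -10], 0, 0.5],
  ],
)

```text
t: 10.93
position: [0.5347, 0.0746, 0.1103]
ee_rot: [0.996, 0.086, -0.0, 0.0]
wrist_force: [-0.4, -0.2, -0.7]
opening: 0.501
finger_force: 0.0
```

```bash
python3 - <<'E'
from h import *
info()
f=grab("side"); cv2.imwrite("pics/s6.png",cv2.resize(f["img"][80:250,210:370],None,fx=3.5,fy=3.5,interpolation=cv2.INTER_CUBIC))
E
```

```text
t 10.93 pos [0.5347 0.0746 0.1103] st [ -1.1  18.6 110.3] yaw 0.1715 F [-0.4 -0.2 -0.7] op 0.501 ff 0.0
```

View pics/s6.png

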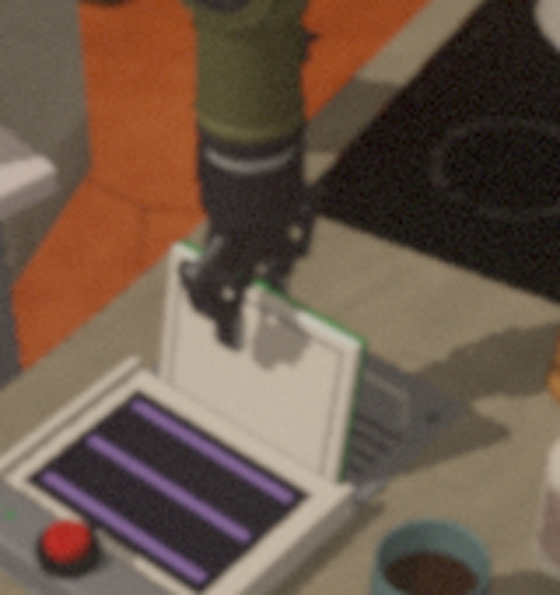

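The board stands at about 78° between the fingers, white face at crop (260,400), green edge at (320,320). I narrow the gap and carry it past vertical, with the −y finger as a catch.

Emit:
jog_arm(
  increments=[
    [[0, 2, 0], 0, 0.6],
    [[0, 5, 0], 0, 0.7],
    [[0, 9, 0], 0, 0.7],
    [[0, 13, 0], 0, 0.7],
    [[0, 18, 0], 0, 0.7],
    [[0, 23, 0], 0, 0.7],
    [[0, 28, 0], 0, 0.7],
    [[0, 33, 0], 0, 0.7],
    [[0, 37, 0], 0, 0.7],
    [[0, 40, 0], 0, 0.7],
  ],
)

```text
t: 11.82
position: [0.5417, 0.0345, 0.1103]
ee_rot: [0.996, 0.085, -0.0, 0.0]
wrist_force: [-0.3, -1.2, -0.1]
opening: 0.301
finger_force: 0.3
```

```bash
python3 - <<'E'
from h import *
info()
E
```

```text
t 11.82 pos [0.5417 0.0345 0.1103] st [ -1.1 -22.1 110.3] yaw 0.1709 F [-0.3 -1.2 -0.1] op 0.301 ff 0.3
```

The board now leans on the −y finger (Fy −1.2 N). I lower it along the arc, opening gradually.

Emit:
jog_arm(
  increments=[
    [[0, 4, 1], 0, 0.6],
    [[0, 8, 3], 0, 0.5],
    [[0, 12, 6], 0, 0.4],
    [[0, 16, 11], 0, 0.3],
    [[0, 20, 17], 0, 0.2],
    [[0, 25, 24], 0, 0.1],
    [[0, 28, 30], 0, 0.05],
    [[0, 31, 35], 0, 0],
    [[0, 33, 40], 0, 0],
    [[0, 34, 41], 0, 0],
  ],
)

```text
t: 12.65
position: [0.5469, 0.0019, 0.0683]
ee_rot: [0.996, 0.086, -0.001, -0.0]
wrist_force: [-0.3, -0.4, -0.7]
opening: 0.997
finger_force: 0.0
```

```bash
python3 - <<'E'
from h import *
info()
f=grab("side"); cv2.imwrite("pics/s7.png",cv2.resize(f["img"][80:250,210:370],None,fx=3.5,fy=3.5,interpolation=cv2.INTER_CUBIC))
E
```

```text
t 12.65 pos [0.5469 0.0019 0.0683] st [ -1.5 -55.2  68.3] yaw 0.1717 F [-0.3 -0.4 -0.7] op 0.997 ff 0.0
```

View pics/s7.png

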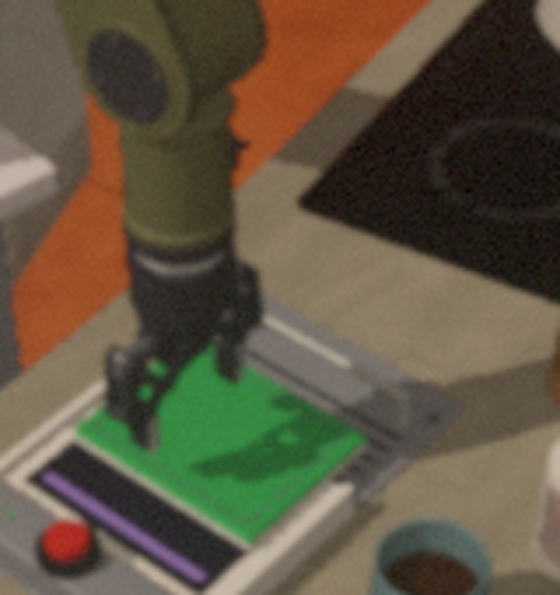

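The board lies flat on the bed, green up, short of the pod: near edge at crop (165,480), strip of window still visible. I rise, turn the gripper a quarter turn beyond the step, and measure the board.

Emit:
jog_arm(
  increments=[
    [[0, 0, -30], 0, 0],
    [[0, 0, -60], 0, 0],
    [[0, 0, -90], 0.1, 0.1],
    [[0, -30, -90], 0.22, 0.3],
    [[0, -65, -90], 0.34, 0.3],
    [[0, -95, -90], 0.46, 0.3],
    [[0, -115, -90], 0.58, 0.3],
    [[0, -115, -90], 0.7, 0.3],
    [[0, -115, -90], 0.8, 0.3],
    [[0, -115, -90], 0.8, 0.3],
  ],
)

```text
t: 13.53
position: [0.5275, 0.1166, 0.1595]
ee_rot: [0.951, -0.309, 0.0, -0.0]
wrist_force: [-0.1, -0.5, -0.4]
opening: 0.7
finger_force: 0.0
```

```bash
cat >> h.py <<'E'
def green(z=.040):
    f=grab("top"); m=cv2.inRange(cv2.cvtColor(f["img"],cv2.COLOR_BGR2HSV),(50,90,40),(80,255,255))
    m[:, :190]=0; m[:190]=0; m[320:]=0; m[:,400:]=0
    m=cv2.morphologyEx(m,cv2.MORPH_OPEN,np.ones((3,3)))
    c=max(cv2.findContours(m,0,2)[0],key=cv2.contourArea); print("area",cv2.contourArea(c))
    p=np.array([w2s(onz(f,q,z))[:2] for q in c[:,0]]).astype(np.float32)*1e3
    print("rect",cv2.minAreaRect(p)); print("x",np.percentile(p[:,0],[1,99]).round(1),"y",np.percentile(p[:,1],[1,99]).round(1))
    rd=cv2.inRange(cv2.cvtColor(f["img"],cv2.COLOR_BGR2HSV),(0,150,90),(6,255,255)); return f,m
E
python3 - <<'E'
from h import *
print(r.get_obs()["joints"].round(2)); info(s2w((0,.06,.16)),yaw=SY-1.571); f,m=green(); cv2.imwrite("pics/m.png",f["img"])
E
```

```text
[-0.38  0.69  0.13  1.9  -0.16  0.56 -2.34]
t 13.53 pos [0.5275 0.1166 0.1595] st [ -1.   61.2 159.5] yaw -0.6285 F [-0.1 -0.5 -0.4] op 0.7 ff 0.0
  -> [0.5287 0.1156 0.16  ] shift mm [ 1.6  0.1 -0.5] turn 0.771
area 3587.0
rect ((0.5961151123046875, -26.506149291992188), (140.81581115722656, 179.60891723632812), 89.84040069580078)
x [-89.3  90.5] y [-97.   43.7]
```

Emit:
jog_arm(
  increments=[
    [[0, 0, 0], -0.12, 0.3],
    [[0, 0, 0], -0.24, 0.3],
    [[0, 0, 0], -0.36, 0.3],
    [[0, 0, 0], -0.48, 0.3],
    [[0, 0, 0], -0.6, 0.3],
    [[0, 0, 0], -0.72, 0.3],
    [[0, 0, 0], -0.84, 0.3],
    [[0, 0, 0], -0.96, 0.3],
    [[0, 0, 0], -1.08, 0.3],
    [[0, 0, 0], -1.2, 0.3],
  ],
)

```text
t: 14.42
position: [0.528, 0.1149, 0.1595]
ee_rot: [0.958, 0.286, 0.0, 0.0]
wrist_force: [-0.4, -0.8, 0.5]
opening: 0.698
finger_force: 0.0
```

Emit:
jog_arm(
  increments=[
    [[0, 0, 0], -0.12, 0.3],
    [[0, 0, 0], -0.24, 0.3],
    [[0, 0, 0], -0.36, 0.3],
    [[0, 0, 0], -0.48, 0.3],
    [[0, 0, 0], -0.6, 0.3],
    [[0, 0, 0], -0.72, 0.3],
    [[0, 0, 0], -0.84, 0.3],
    [[0, 0, 0], -0.96, 0.3],
    [[0, 0, 0], -1.08, 0.3],
    [[0, 0, 0], -1.17, 0.3],
  ],
)

```text
t: 15.25
position: [0.5281, 0.1147, 0.1595]
ee_rot: [0.641, 0.767, 0.0, 0.0]
wrist_force: [0.7, 0.4, 0.2]
opening: 0.705
finger_force: 0.0
```

```bash
python3 - <<'E'
from h import *
print(r.get_obs()["joints"].round(2)); info(s2w((0,.066,.022)),yaw=SY+1.571)
E
```

```text
[ 0.03  0.73 -0.55  1.88  0.57  0.69 -0.68]
t 15.25 pos [0.5281 0.1147 0.1595] st [ -0.8  59.2 159.5] yaw 1.7494 F [0.7 0.4 0.2] op 0.705 ff 0.0
  -> [0.5277 0.1215 0.022 ] shift mm [  6.8   0.7 137.5] turn 0.006
```

Emit:
jog_arm(
  increments=[
    [[7, 1, 30], 0, 0.4],
    [[8, 1, 65], 0, 0.5],
    [[8, 1, 95], 0, 0.6],
    [[8, 1, 115], 0, 0.6],
    [[8, 1, 126], 0, 0.6],
    [[8, 1, 132], 0, 0.6],
    [[8, 1, 132], 0, 0.6],
  ],
)

```text
t: 15.83
position: [0.5273, 0.1233, 0.0268]
ee_rot: [0.644, 0.765, -0.0, -0.0]
wrist_force: [-0.2, -0.5, 0.4]
opening: 0.401
finger_force: 0.0
```

```bash
python3 - <<'E'
from h import *
info(s2w((0,-.01,.027)),s2w((0,-.016,.027)),yaw=SY+1.571)
E
```

```text
t 15.83 pos [0.5273 0.1233 0.0268] st [-0.1 67.8 26.8] yaw 1.7427 F [-0.2 -0.5  0.4] op 0.401 ff 0.0
  -> [0.5407 0.0466 0.027 ] shift mm [-77.8   0.1  -0.2] turn -0.0
  -> [0.5417 0.0407 0.027 ] shift mm [-83.8   0.1  -0.2] turn -0.0
```

Emit:
jog_arm(
  increments=[
    [[-8, 0, 0], 0, 0.6],
    [[-15, 0, 0], 0, 0.6],
    [[-22, 0, 0], 0, 0.6],
    [[-30, 0, 0], 0, 0.6],
    [[-38, 0, 0], 0, 0.6],
    [[-46, 0, 0], 0, 0.6],
    [[-54, 0, 0], 0, 0.6],
    [[-62, 0, 0], 0, 0.6],
    [[-69, 0, 0], 0, 0.6],
    [[-74, 0, 0], 0, 0.6],
  ],
)

```text
t: 16.67
position: [0.54, 0.0491, 0.0272]
ee_rot: [0.644, 0.765, -0.0, 0.0]
wrist_force: [-0.2, 4.4, 3.4]
opening: 0.398
finger_force: 1.8
```

```bash
python3 - <<'E'
from h import *
info(); green()
E
```

```text
t 16.67 pos [0.54   0.0491 0.0272] st [-0.3 -7.5 27.2] yaw 1.7409 F [-0.2  4.4  3.4] op 0.398 ff 1.8
area 573.5
rect ((71.25502014160156, -118.33919525146484), (126.00785827636719, 62.8532600402832), 59.136573791503906)
x [14. 89.] y [-158.5  -53.7]
```

Emit:
jog_arm(
  increments=[
    [[-2, 0, 0], 0, 0.6],
    [[-4, 0, 0], 0, 0.6],
    [[-6, 0, 0], 0, 0.6],
    [[-7, 0, 0], 0, 0.6],
    [[-8, 0, 0], 0, 0.6],
    [[-9, 0, 0], 0, 0.6],
  ],
)

```text
t: 17.22
position: [0.5413, 0.0414, 0.0271]
ee_rot: [0.644, 0.765, -0.0, -0.0]
wrist_force: [-0.8, 1.4, -0.2]
opening: 0.402
finger_force: 0.9
```

```bash
python3 - <<'E'
from h import *
info(); green()
E
```

```text
t 17.22 pos [0.5413 0.0414 0.0271] st [ -0.4 -15.3  27.1] yaw 1.7419 F [-0.8  1.4 -0.2] op 0.402 ff 0.9
area 561.0
rect ((66.42394256591797, -116.92411804199219), (110.37349700927734, 57.29503631591797), 78.7662582397461)
x [28.  89.1] y [-167.2  -64.2]
```

Only friction so far (about 1.5 N), so I push in small steps until the pod pushes back.

Emit:
jog_arm(
  increments=[
    [[-1, 0, 0], 0, 0.6],
    [[-2, 0, 0], 0, 0.6],
    [[-3, 0, 0], 0, 0.6],
    [[-3, 0, 0], 0, 0.6],
    [[-3, 0, 0], 0, 0.6],
  ],
)

```text
t: 17.68
position: [0.5417, 0.0408, 0.0272]
ee_rot: [0.644, 0.765, 0.001, -0.001]
wrist_force: [-1.2, 5.0, -2.3]
opening: 0.402
finger_force: 2.9
```

```bash
python3 - <<'E'
from h import *
info()
E
```

```text
t 17.68 pos [0.5417 0.0408 0.0272] st [ -0.  -15.9  27.2] yaw 1.7431 F [-1.2  5.  -2.3] op 0.402 ff 2.9
```

Emit:
jog_arm(
  increments=[
    [[-2, 0, 0], 0, 0.6],
    [[-4, 0, 0], 0, 0.6],
    [[-5, 0, 0], 0, 0.6],
    [[-5, 0, 0], 0, 0.6],
    [[-5, 0, 0], 0, 0.6],
    [[-5, 0, 0], 0, 0.6],
  ],
)

```text
t: 18.18
position: [0.5417, 0.0408, 0.0273]
ee_rot: [0.643, 0.766, 0.004, -0.003]
wrist_force: [-3.7, 13.7, -2.4]
opening: 0.396
finger_force: 6.8
```

```bash
python3 - <<'E'
from h import *
info()
E
```

```text
t 18.18 pos [0.5417 0.0408 0.0273] st [  0.  -16.   27.3] yaw 1.7461 F [-3.7 13.7 -2.4] op 0.396 ff 6.8
```

The board doesn't move at 14 N, so it is home against the pod. I back off and rise, shut the fingers, and measure.

Emit:
jog_arm(
  increments=[
    [[10, 0, 0], 0, 0.6],
    [[30, 0, 0], 0, 0.6],
    [[45, 0, -10], 0, 0.7],
    [[50, 0, -45], 0, 0.9],
    [[50, 0, -85], 0, 1],
    [[85, 0, -110], 0, 1],
    [[120, 0, -110], 0, 1],
    [[130, 0, -110], 0, 1],
    [[130, 0, -110], 0, 1],
    [[130, 0, -110], 0, 1],
  ],
)

```text
t: 19.02
position: [0.5205, 0.1618, 0.1377]
ee_rot: [0.644, 0.765, -0.001, 0.001]
wrist_force: [-0.2, -0.8, -0.2]
opening: 0.003
finger_force: 0.0
```

```bash
python3 - <<'E'
from h import *
info(np.array((.572,-.1305,.13)),np.array((.572,-.1305,.06)),yaw=SY+1.571); f,m=green()
h=cv2.cvtColor(f["img"],cv2.COLOR_BGR2HSV); k=cv2.inRange(h,(0,150,90),(6,255,255))|cv2.inRange(h,(174,150,90),(180,255,255)); w=np.zeros_like(k); w[220:260,325:355]=k[220:260,325:355]
c=cv2.findContours(w,0,2)[0]; c=max(c,key=cv2.contourArea); q=cv2.minEnclosingCircle(c)[0]; print(q,onz(f,q,.055),(w2s(onz(f,q,.055))*1e3).round(1))
o=cv2.inRange(h[195:265,365:425],(5,120,30),(18,255,255)); print(cv2.countNonZero(o))
E
```

```text
t 19.02 pos [0.5205 0.1618 0.1377] st [ -0.2 106.9 137.7] yaw 1.7434 F [-0.2 -0.8 -0.2] op 0.003 ff 0.0
  -> [ 0.572  -0.1305  0.13  ] shift mm [-296.7    0.5    8.3] turn 0.0
  -> [ 0.572  -0.1305  0.06  ] shift mm [-296.6    0.6   78.3] turn 0.0
area 3469.5
rect ((0.03917694091796875, -97.32860565185547), (141.60581970214844, 178.69924926757812), 89.89252471923828)
x [-89.3  89.3] y [-168.1  -26.6]
(339.38763427734375, 238.96067810058594) [ 0.57136868 -0.13125576  0.055     ] [  -0.2 -190.5   55. ]
1337
```

The board is at (0, −97.3) mm in the station frame and square to it, matching bed_centre. Next is the button.

Emit:
jog_arm(
  increments=[
    [[-40, 0, 0], 0, 1],
    [[-80, 0, 0], 0, 1],
    [[-120, 0, 0], 0, 1],
    [[-160, 0, 0], 0, 1],
    [[-200, 0, 0], 0, 1],
    [[-240, 0, 0], 0, 1],
    [[-275, 0, 0], 0, 1],
    [[-297, 0, 0], 0, 1],
    [[-297, 0, 20], 0, 1],
    [[-297, 0, 40], 0, 1],
  ],
)

```text
t: 19.9
position: [0.5709, -0.1364, 0.0969]
ee_rot: [0.647, 0.762, -0.001, 0.001]
wrist_force: [-0.9, 0.9, -0.0]
opening: 0.005
finger_force: 0.0
```

Emit:
jog_arm(
  increments=[
    [[0, 0, 15], 0, 1],
    [[0, 0, 27], 0, 1],
    [[0, 0, 32], 0, 1],
    [[0, 0, 32], 0, 1],
    [[0, 0, 32], 0, 1],
  ],
)

```text
t: 20.32
position: [0.5713, -0.1312, 0.0655]
ee_rot: [0.644, 0.765, -0.0, 0.0]
wrist_force: [-0.3, -0.3, -0.6]
opening: -0.002
finger_force: 0.0
```

```bash
python3 - <<'E'
from h import *
info(np.array((.5715,-.131,.05)),yaw=SY+1.571)
E
```

```text
t 20.32 pos [ 0.5713 -0.1312  0.0655] st [  -0.3 -190.4   65.5] yaw 1.7415 F [-0.3 -0.3 -0.6] op -0.002 ff 0.0
  -> [ 0.5715 -0.131   0.05  ] shift mm [ 0.2  0.2 15.5] turn -0.002
```

Emit:
jog_arm(
  increments=[
    [[0, 0, 4], 0, 1],
    [[0, 0, 8], 0, 1],
    [[0, 0, 11], 0, 1],
    [[0, 0, 13], 0, 1],
    [[0, 0, 15], 0, 1],
    [[0, 0, 16], 0, 1],
    [[0, 0, 16], 0, 1],
    [[0, 0, 16], 0, 1],
  ],
)

```text
t: 20.98
position: [0.5727, -0.1309, 0.0553]
ee_rot: [0.644, 0.765, 0.0, 0.003]
wrist_force: [-10.5, 0.1, 47.6]
opening: 0.004
finger_force: 23.3
```

```bash
python3 - <<'E'
from h import *
info()
E
```

```text
t 20.98 pos [ 0.5727 -0.1309  0.0553] st [   1.1 -190.4   55.3] yaw 1.7419 F [-10.5   0.1  47.6] op 0.004 ff 23.3
```

Emit:
jog_arm(
  increments=[
    [[0, 0, -3], 0, 1],
    [[0, 0, -6], 0, 1],
    [[0, 0, -8], 0, 1],
    [[0, 0, -8], 0, 1],
    [[0, 0, -8], 0, 1],
  ],
)

```text
t: 21.4
position: [0.5724, -0.1309, 0.0577]
ee_rot: [0.644, 0.765, 0.001, 0.001]
wrist_force: [1.6, -0.4, 3.7]
opening: 0.002
finger_force: 2.0
```

Emit:
jog_arm(
  increments=[
    [[0, 0, -2], 0, 1],
    [[0, 0, -3], 0, 1],
    [[0, 0, -3], 0, 1],
    [[0, 0, -3], 0, 1],
  ],
)

```text
t: 21.73
position: [0.5714, -0.1306, 0.0602]
ee_rot: [0.644, 0.765, 0.0, -0.0]
wrist_force: [2.8, 0.0, 3.0]
opening: 0.002
finger_force: 1.4
```

Emit:
jog_arm(
  increments=[
    [[0, 0, -1], 0, 1],
    [[0, 0, -2], 0, 1],
    [[0, 0, -2], 0, 1],
    [[0, 0, -2], 0, 1],
  ],
)

```text
t: 22.07
position: [0.5709, -0.1306, 0.0622]
ee_rot: [0.644, 0.765, -0.0, -0.0]
wrist_force: [0.8, 0.5, 2.2]
opening: 0.004
finger_force: 0.9
```

Emit:
jog_arm(
  increments=[
    [[0, 0, -2], 0, 1],
    [[0, 0, -4], 0, 1],
    [[0, 0, -4], 0, 1],
    [[0, 0, -4], 0, 1],
  ],
)

```text
t: 22.4
position: [0.5707, -0.1309, 0.0662]
ee_rot: [0.644, 0.765, -0.0, -0.0]
wrist_force: [0.4, -0.2, 0.6]
opening: -0.002
finger_force: 0.0
```

The spring force runs 3.7, 3.0, 2.2 and then 0 N as the finger rises from 57.7 to over 62.2 mm, with a hard stop at 55.3 mm. That is the full 7 mm travel and a spring-back. I retreat and do a last check.

Emit:
jog_arm(
  increments=[
    [[0, 0, -30], 0, 1],
    [[0, 0, -65], 0, 1],
    [[0, 0, -100], 0, 1],
    [[0, 0, -135], 0, 1],
    [[0, 0, -150], 0, 1],
    [[30, 0, -150], 0, 1],
    [[65, 0, -150], 0, 1],
    [[100, 0, -150], 0, 1],
    [[130, 0, -150], 0, 1],
    [[130, 0, -150], 0, 1],
  ],
)

```text
t: 23.23
position: [0.5476, 0.0059, 0.2172]
ee_rot: [0.64, 0.768, 0.002, -0.002]
wrist_force: [-0.2, 0.1, 0.2]
opening: 0.003
finger_force: 0.0
```

Emit:
jog_arm(
  increments=[
    [[40, 0, 0], 0, 1],
    [[80, 0, 0], 0, 1],
    [[120, 0, 0], 0, 1],
    [[160, 0, 0], 0, 1],
    [[180, 0, 0], 0, 1],
    [[180, 0, 0], 0, 1],
    [[180, 0, 0], 0, 1],
  ],
)

```text
t: 23.82
position: [0.5179, 0.1757, 0.2162]
ee_rot: [0.643, 0.766, -0.0, -0.0]
wrist_force: [-0.1, -1.0, -0.6]
opening: -0.002
finger_force: 0.0
```

```bash
python3 - <<'E'
from h import *
import pickle
info(); f,m=green()
h=cv2.cvtColor(f["img"],cv2.COLOR_BGR2HSV); k=cv2.inRange(h,(5,140,60),(14,255,255))
k[:195]=0;k[270:]=0;k[:,:365]=0;k[:,425:]=0
d0=pickle.load(open("f0.pkl","rb"))
for n,g in(("top",f),("side",grab("side"))):
    df=cv2.absdiff(g["img"],d0[n]["img"]).max(2)>60; df=cv2.morphologyEx(df.astype(np.uint8),cv2.MORPH_OPEN,np.ones((3,3)))
    print(n,[cv2.boundingRect(c) for c in cv2.findContours(df,0,2)[0] if cv2.contourArea(c)>25])
g=grab("side"); print("mill foot/top expected side",proj(g,(.6055,-.283,.008)),proj(g,(.6055,-.283,.165)),"top",proj(f,(.6055,-.283,.135)))
c=max(cv2.findContours(k,0,2)[0],key=cv2.contourArea); print("mill top view",cv2.minEnclosingCircle(c))
E
```

```text
t 23.82 pos [0.5179 0.1757 0.2162] st [ -0.4 121.1 216.2] yaw 1.7451 F [-0.1 -1.  -0.6] op -0.002 ff 0.0
area 3737.0
rect ((0.02686309814453125, -97.22046661376953), (178.8057861328125, 141.71633911132812), 0.035874295979738235)
x [-89.4  89.4] y [-168.   -26.7]
top [(257, 407, 76, 13), (271, 377, 19, 29), (535, 372, 25, 25), (278, 372, 21, 34), (285, 369, 39, 36), (230, 317, 119, 81), (234, 224, 15, 5), (384, 209, 21, 26), (271, 209, 66, 78), (141, 204, 141, 109)]
side [(183, 268, 18, 22), (172, 249, 6, 8), (248, 239, 17, 13), (218, 182, 73, 62), (257, 168, 65, 49), (280, 157, 53, 33), (95, 5, 26, 27), (282, 0, 51, 119), (142, 0, 25, 10), (71, 0, 12, 11)]
mill foot/top expected side [186.91221359 287.03701134] [176.45189412 245.41057023] top [404.86493879 219.12095869]
mill top view ((398.5, 222.5), 15.116316795349121)
```

```bash
python3 - <<'E'
from h import *
for n,b in(("top",(385,425,195,240)),("side",(160,195,230,262))):
    f=grab(n); h=cv2.cvtColor(f["img"],cv2.COLOR_BGR2HSV); s=h[b[2]:b[3],b[0]:b[1]]
    m=((s[...,1]<60)&(s[...,2]>130)).astype(np.uint8); m[:2]=0
    N,_,st,c=cv2.connectedComponentsWithStats(m); print(n,[(st[i,4],(c[i]+[b[0],b[2]]).round(1)) for i in range(1,N) if st[i,4]<40],"expected",proj(f,(.6055,-.283,.163)))
    d0=__import__("pickle").load(open("f0.pkl","rb"))[n]
    K=cv2.absdiff(f["img"],d0["img"]).max(2); K[:b[2]]=0;K[b[3]+50:]=0;K[:,:b[0]-30]=0;K[:,b[1]+30:]=0
    ys,xs=np.where(K>35); print(xs.min(),xs.max(),ys.min(),ys.max())
E
```

```text
top [(np.int32(12), array([406.8, 217. ]))] expected [407.40054062 217.21237841]
355 414 206 236
side [(np.int32(17), array([177.4, 244.9]))] expected [176.59831126 245.99552277]
160 224 230 295
```

The mill's knob is where an upright mill on the mat should have it in both views, so the job is ready to hand in.

```bash
python3 -c "
from cell import r
print(r.finish_job())"
```

```text
the job is handed in; nothing more can be done
None
```

The job is handed in after about 24 s: the mill is upright on the cork mat, the board lies green up and home against the pod, and the start button was then pressed to its stop (about 48 N at the fingertips) and sprang back; the hand-in gave no verdict.

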